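# Press the canister lid home with the bar-clamp press

### The arm

A 6-joint arm with a two-finger parallel gripper is mounted at the origin on the work surface. World frame = base frame: x ahead of the robot, y to its left, z up, the work surface at z = 0. Lengths are in m, angles in rad, forces in N, time in s.
With the tool pointing down it reaches from about 0.275 to 1 m from the base axis. Payload 8.4 kg.
Tool frame: the origin (TCP) lies at the very end of the fingers, on their centre line; the grasp point (between the pads) lies 19 mm behind it; z points along the fingers, y is the direction in which the jaws open and shut (so a half turn about z gives the same grasp; the last joint's range is limited). The gripper opens to 85 mm and grips with 20 to 120 N. Pads are 22 mm wide; open, the fingers measure 114 mm over their backs; the gripper's body (76 mm by 85 mm) begins 54 mm behind the grasp point. The pads swing forward as they close: fully open they stand 13 mm farther back than shut.
Start: joints at [-1.116, 0.353, 1.633, -0, 1.155, -0.002], TCP at [0.276, -0.561, 0.205] pointing down, gripper open.
Joint ranges: [-2.63, 2.63], [-0.92, 2.1], [0.06, 2.66], [-1.3, 4.44], [0, 2.69], [-3.02, 3.02]. Speed limits (rad/s): [2.22, 2.22, 2.79, 3.14, 3.14, 3.14].

### API

Orientations are given as a unit quaternion [x, y, z, w].
In Python, from plant import env, viewer, job, nets gives the robot as it stands. The module is installed in compiled form; this text tells all that it offers.
- The arm moves only by the shell command python3 -m inch 'ROWS' [OPENING] [FORCE]. ROWS is JSON, one flat list of numbers, 4 for each row, row after row: the shift along the tool's x, y, z in m, then the turn about the tool's z in rad. In form: [tx, ty, tz, spin, tx, ty, tz, spin, ...]. A call has 1 to 5 rows; each row is the pose to reach, as a shift and turn from the pose commanded when the call began, along the tool's axes at that moment; what a row does not reach only later rows make up. A row lasts 1/8 s, in which the tool goes at most 62.5 mm and 10.7 degrees, less where a joint would pass 70% of its speed; a pose out of reach is approached as far as the arm can. A call with a gripper value outside its range is refused whole. OPENING is the finger opening in m, from 0 to 0.0854, set as the call begins (- or left out, the last holds). The fingers move at their own pace and stop on an object; FORCE is the grip in N (left out, the last holds). Time passes only in rows, so rows that repeat a pose let the fingers close. It gives the time, the measured TCP pose, the force and the opening at its end, in the units of the state.
- env.get_obs(): the state, without advancing time (a new reading comes with each control period).
- viewer.snapshot(name): name is "side" or "top"; returns the picture (420x560x3 uint8, blue, green, red); there is no depth.
- viewer.camera_info(name): a dict with "K" (3x3 intrinsics, pixels), "extrinsics" (4x4, takes a point from camera to world coordinates). Camera axes: x right, y up, looking along -z (the intrinsics and any distortion apply to the point x, -y, -z); pixel columns grow to the right and rows downward; lengths in m; the calibration is good to about 2 mm. A picture is of the moment at which its call begins. camera_info takes no time and is no camera call.
- job.finish_job(): hands the job in, once; it reports no verdict.
Trained networks look in the newest picture that a camera, given by its name, has taken for a name from the list of things; names that differ only in an ending like _2 or _b are one class to them, and where a whole thing is asked for, a point or a joint stands for the part that bears it (a point fixed in the world has none). Each returns a list of dicts, best first, with "conf" (0 to 1); they miss things now and then, are a little off and sometimes report something else, mostly with a low value. They report only what shows in the picture. A call takes as long as a camera call.
- nets.boxes_of(name, camera): "box" ([left, top, width, height] in pixels, round what is visible of it).
The state is a dict: "time_s": time; "joint_positions": joint angles; "qvel": joint speeds; "effort": joint torques, N m; "ee_pos": TCP position; "tool_rot": TCP orientation; "ft_force": force on the tool from outside, world axes, zero at the start; "ft_torque": the same for the moment, N m; "gripper_width": opening from 0.0 (shut) to 1.0 (fully open).
Only numpy, scipy, OpenCV 4.12 (cv2) and the standard library are available. Lean on these libraries where they do the work, as an engineer would, in place of code of your own. Each camera call takes 0.05 s, during which the arm holds its last target. There are 200 camera calls.

### The job

The steel canister strapped in the bench press still has its lid standing out. Pump the press's long black trigger down, letting it rise fully between strokes, until the jaw has pushed the lid fully home; then hold down the short steel release lever until the jaw has sprung all the way back, and let go.

Things in the scene. Friction and masses are not known exactly. Their poses are not given: they have to be found in the camera images.
- trigger_pad (a point): Centre of the top of the pad (32 x 46 mm) on the free end of the long black trigger; hinge 75 mm away towards the release lever. At rest 128 mm above the bench; y axis runs along the press from trigger to canister, z up. Push straight down from above 46 to 49 mm (43 at least, stop at 51; 3 to 16 N), then let it spring fully up. Each stroke moves the jaw one 10 mm tooth.
- release_pad (a point): Centre of the top of the steel pad (32 x 26 mm) of the short release lever, between the trigger head and the jaw, 155 mm along the press from the trigger pad, 97 mm above the bench. Same axes. Held 9 to 11 mm straight down (3 to 5 N; stop at 11 mm) it lifts the catch and a spring slides the jaw back within a second. Springs up when let go.
- trigger (a joint): Turn of the trigger (rad): 0 at rest (up), 0.58 is enough for one tooth, 0.70 at its lower stop.
- jaw (a joint): Advance (m) of the jaw, a 52 mm steel disc on a toothed bar: 0 fully back; held at 0.01, 0.02, 0.03 and 0.04, the last tooth (more strokes then do nothing and no harm). It starts at about 0 or 0.01.
- lid (a joint): How far (m) the lid, a steel cap 86 mm wide and 18 mm thick facing the jaw, stands out from the canister's shoulder: 0 hard against it, under 0.010 is home. Starts at 0.016 to 0.026, stiff (12 N). The jaw on its last tooth (3 or 4 strokes) leaves it at about 0.002 to 0.006.

How it is judged:
On the way, in this order (a step that is already met when the one before it is completed fails the run):
1. the trigger is pumped down (value of joint trigger above 0.5 rad).
2. the jaw has advanced and pushed the lid home (value of joint lid below 0.01 m and value of joint jaw above 0.03 m), for 0.1 s.
At the end, for the whole second after the job is handed in: The lid stands out less than 10 mm from the canister's shoulder, the jaw is within 5 mm of fully back, and the trigger is up (within 0.1 rad of rest) (value of joint lid below 0.01 m and value of joint jaw below 0.005 m and value of joint trigger below 0.1 rad); the robot touches nothing.
It also fails if it takes over 45 s, if anything falls off the work surface, if the arm or the gripper's body presses on something with over 40 N, if the wrist force passes 120 N, or if a joint passes its speed limit or range.

## Working session

There is one attempt and no reset: what is moved stays moved. The work goes in short steps, Python scripts to look and compute and a shell command to move; the robot and the scene stay as the last step left them, time stands still between calls to the robot, and variables do not carry over. Pictures are saved under pics/ and viewed, about 8 in all and at most 12, crops included, and the job is handed in when it is done.

```bash
mkdir -p pics
cat > h.py <<'E'
import numpy as np, cv2
from plant import env, viewer, job, nets
def ray(cam,u,v):
    c=viewer.camera_info(cam);K=np.array(c["K"]);E=np.array(c["extrinsics"])
    d=np.linalg.inv(K)@[u,v,1]; d=E[:3,:3]@[d[0],-d[1],-d[2]]
    return E[:3,3],d
def atz(cam,u,v,z):
    o,d=ray(cam,u,v); return o+d*(z-o[2])/d[2]
def proj(cam,p):
    c=viewer.camera_info(cam);K=np.array(c["K"]);E=np.array(c["extrinsics"])
    q=E[:3,:3].T@(np.array(p)-E[:3,3]); q=K@[q[0],-q[1],-q[2]]; return q[:2]/q[2]
E
python3 - <<'E'
from h import *
ims=[]
for c in("top","side"):
    im=viewer.snapshot(c); cv2.imwrite(f"pics/{c}0.png",im)
    i=viewer.camera_info(c); print(c,i.keys(),np.round(i["K"],1).tolist(),np.round(i["extrinsics"],3).tolist())
    for n in("trigger_pad","release_pad","trigger","jaw","lid"):
        print(n,[(np.round(b["box"],1).tolist(),round(b["conf"],2)) for b in nets.boxes_of(n,c)[:3]])
o=env.get_obs();print(o["time_s"],o["ee_pos"],o["tool_rot"],o["ft_force"])
E
```

```text
top dict_keys(['K', 'extrinsics']) [[454.0, 0.0, 273.7], [0.0, 454.0, 208.2], [0.0, 0.0, 1.0]] [[0.007, 0.989, -0.149, 0.461], [-0.999, 0.001, -0.035, 0.009], [-0.034, 0.149, 0.988, 0.742], [0.0, 0.0, 0.0, 1.0]]
trigger_pad [([345.1, 196.6, 80.3, 36.9], 0.92)]
release_pad [([283.7, 214.9, 53.3, 29.4], 0.74)]
trigger [([341.7, 198.8, 79.1, 36.7], 0.71)]
jaw [([256.9, 217.1, 130.2, 39.1], 0.73)]
lid [([219.8, 217.8, 23.6, 55.0], 0.57)]
side dict_keys(['K', 'extrinsics']) [[379.4, 0.0, 273.5], [0.0, 379.4, 209.8], [0.0, 0.0, 1.0]] [[0.908, 0.258, -0.329, 0.352], [-0.418, 0.563, -0.713, -0.441], [0.001, 0.785, 0.619, 0.487], [0.0, 0.0, 0.0, 1.0]]
trigger_pad [([275.2, 236.5, 63.6, 42.3], 0.61)]
release_pad [([244.6, 211.2, 38.8, 36.2], 0.98)]
trigger [([273.2, 236.5, 63.1, 39.4], 0.81)]
jaw [([230.9, 207.8, 82.9, 88.5], 0.82), ([208.2, 185.7, 45.6, 44.3], 0.22)]
lid [([206.9, 187.2, 46.8, 43.8], 0.72)]
0.6 [ 0.27566748 -0.56095679  0.20551273] [9.74034575e-01 2.26399305e-01 3.38412173e-06 3.79442612e-05] [ 0.62611655 -1.11574112  1.06127002]
```

View pics/top0.png

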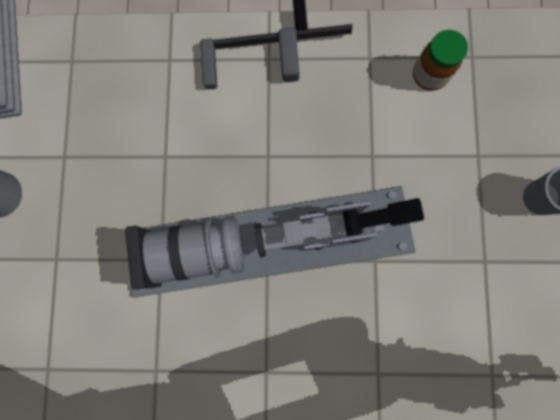

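View pics/side0.png

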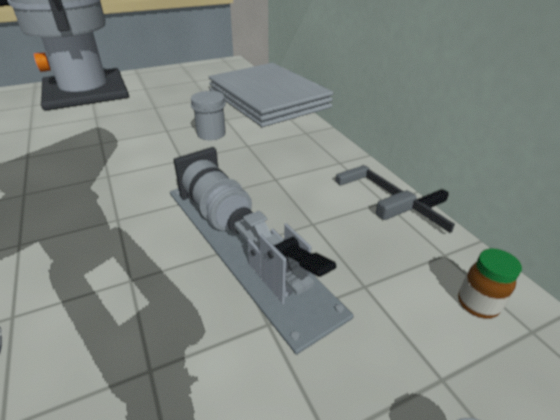

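The top view shows the trigger pad at about (405,211), the trigger head at (352,221) and the jaw disc at (260,240). The side view shows the pad tip at about (319,262). The release pad needs a zoom.

Run:
```python
from h import *
t=cv2.imread("pics/top0.png")[180:280,210:440]; s=cv2.imread("pics/side0.png")[180:310,190:350]
a=cv2.resize(t,None,fx=3.4,fy=3.4,interpolation=2); b=cv2.resize(s,None,fx=2,fy=2,interpolation=2)
o=np.zeros((a.shape[0]+b.shape[0],a.shape[1],3),np.uint8);o[:a.shape[0]]=a;o[a.shape[0]:,:b.shape[1]]=b
o=np.clip(o.astype(float)*1.6,0,255).astype(np.uint8);print(o.shape);cv2.imwrite("pics/z0.png",o)
T=atz("top",405.5,211,.128);print(T,proj("side",T))
# bench plate axis: corners in top image at z~0.01
for p in((402,187),(414,252),(133,295)):print(atz("top",*p,.01))
for p in((242,240),(218,247),(270,236),(290,237),(310,229)): print(p,atz("top",*p,.097),np.linalg.norm(atz("top",*p,.097)[:2]-T[:2]))
```

```text
(600, 782, 3)
[ 0.55046513 -0.14826375  0.128     ] [317.31832835 260.24554386]
[ 0.60707966 -0.17417664  0.01      ]
[ 0.50167967 -0.18940014  0.01      ]
[0.43078628 0.25933144 0.01      ]
(242, 240) [0.51276398 0.07642438 0.097     ] 0.22782917288571622
(218, 247) [0.50263942 0.11058078 0.097     ] 0.2632257440394778
(270, 236) [0.51862796 0.03648571 0.097     ] 0.18747258586592352
(290, 237) [0.51730544 0.00799004 0.097     ] 0.1597335648734794
(310, 229) [ 0.52882766 -0.02046772  0.097     ] 0.12961484041896673
```

View pics/z0.png

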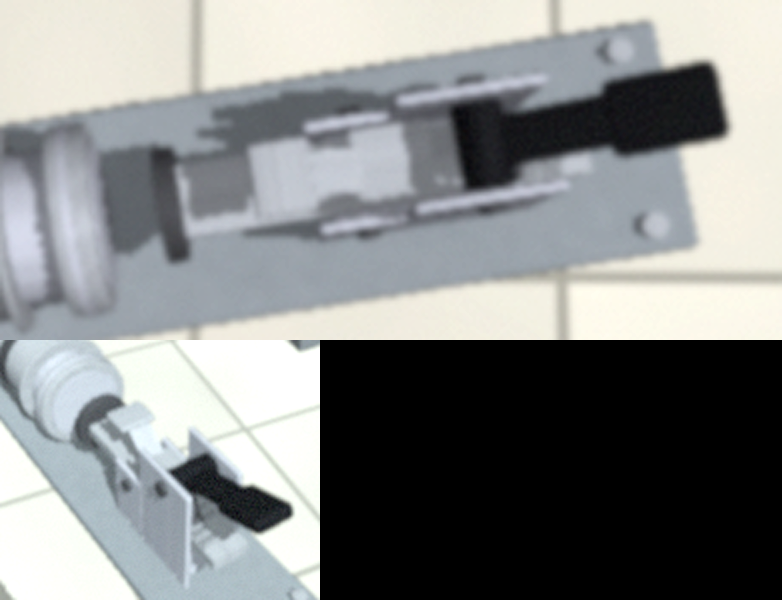

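The zoom puts the trigger pad centre at zoom (667,107), which is image (406,211.5). The release pad, at zoom x 250–313, is centred at about (293,232). Next I check these against the 155 mm spacing and work out the shift.

```bash
cat >> h.py <<'E'
from scipy.spatial.transform import Rotation as R
def shift(p,ax=(-.156,.988)):
    o=env.get_obs(); r=R.from_quat(o["tool_rot"]).as_matrix()
    d=r.T@(np.array(p)-o["ee_pos"]); x=r.T@[ax[0],ax[1],0]
    print("t",round(o["time_s"],2),"shift",d.round(4),"spin",round(np.arctan2(x[1],x[0]),3),"ee",o["ee_pos"].round(4),"F",o["ft_force"].round(1),"q6",o["joint_positions"][5].round(2))
E
python3 - <<'E'
from h import *
T=atz("top",406.2,211.5,.128);L=atz("top",293.2,232,.097)
print(T,L,L-T,np.linalg.norm((L-T)[:2]),proj("side",T),proj("side",L)) 
shift([*T[:2],.16])
E
```

```text
[ 0.5497826  -0.14917789  0.128     ] [0.5244598  0.00344264 0.097     ] [-0.0253228   0.15262053 -0.031     ] 0.15470704799500754 [317.21368626 260.86394197] [255.12770827 216.96443758]
t 0.6 shift [ 0.4276 -0.2487  0.0455] spin -1.271 ee [ 0.2757 -0.561   0.2055] F [ 0.6 -1.1  1.1] q6 -0.0
```

```bash
python3 -m inch '[0.05,-0.03,0,-0.18, 0.10,-0.06,0,-0.36, 0.15,-0.09,0,-0.54, 0.20,-0.12,0,-0.72, 0.25,-0.15,0,-0.9]' 0; python3 -c "
from h import *
shift([.5498,-.1492,.15])"
```

```text
time_s: 1.23
ee_pos: [0.4348, -0.3145, 0.2058]
tool_rot: [0.777, 0.63, 0.0, 0.0]
ft_force: [1.1, -0.8, 0.5]
gripper_width: 0.003
t 1.23 shift [0.1855 0.0783 0.0558] spin -0.365 ee [ 0.4348 -0.3145  0.2058] F [ 1.1 -0.8  0.5] q6 -0.42
```

```bash
python3 -m inch '[0.05,0.02,0,-0.18, 0.10,0.04,0,-0.365, 0.15,0.063,0.02,-0.365, 0.1855,0.0783,0.045,-0.365, 0.1855,0.0783,0.055,-0.365]'; python3 -c "
from h import *
shift([.5498,-.1492,.128])
cv2.imwrite('pics/s1.png',cv2.resize(viewer.snapshot('side')[150:330,170:410],None,fx=3,fy=3,interpolation=2))"
```

```text
time_s: 1.85
ee_pos: [0.5504, -0.1492, 0.1491]
tool_rot: [0.651, 0.759, -0.0, -0.001]
ft_force: [0.1, -1.0, 0.5]
gripper_width: 0.001
t 1.85 shift [ 0.     -0.0005  0.0211] spin -0.002 ee [ 0.5504 -0.1492  0.1491] F [ 0.1 -1.   0.5] q6 -0.42
```

View pics/s1.png

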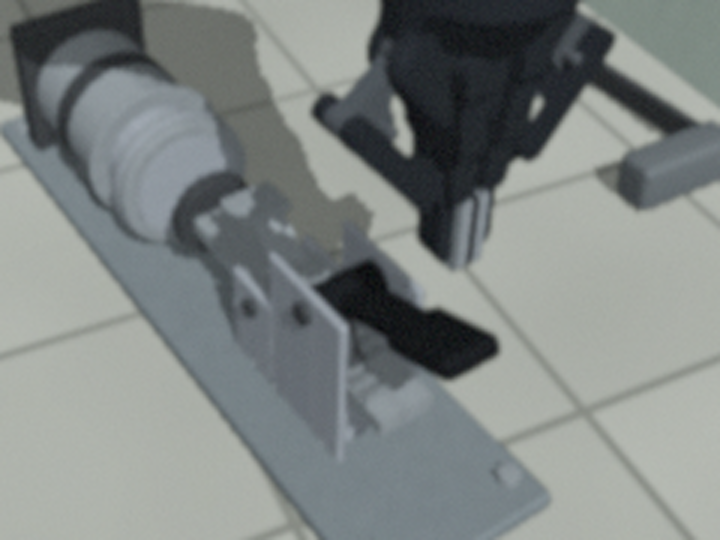

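```bash
python3 -c "
from h import *
for z in(.149,.128): print((proj('side',[.5504,-.1492,z])-[170,150])*3)
for c in((1,1),(1,-1),(-1,1),(-1,-1)):
  a=np.array([-.156,.988]);b=np.array([.988,.156])
  p=np.array([.5498,-.1492])+a*c[0]*.023+b*c[1]*.016
  print(c,(proj('side',[*p,.128])-[170,150])*3)
"
```

```text
[446.52706203 297.42494808]
[442.90096029 332.1963974 ]
(1, 1) [437.34596378 287.91655212]
(1, -1) [380.64138396 315.73672078]
(-1, 1) [504.77531282 350.0463925 ]
(-1, -1) [446.46133878 381.46364229]
```

```bash
python3 -c "
from h import *
print(proj('top',[.5504,-.1492,.149]))
for z in (.149,.222,.3): print(z,(proj('top',[.5504,-.1492,z])-[280,130])*3)
cv2.imwrite('pics/t1.png',cv2.resize(viewer.snapshot('top')[130:320,280:520],None,fx=3,fy=3,interpolation=2))"
```

```text
[410.27468763 208.7494631 ]
0.149 [390.82406289 236.24838931]
0.222 [440.88252753 208.00312792]
0.3 [512.30716835 167.70209862]
```

View pics/t1.png

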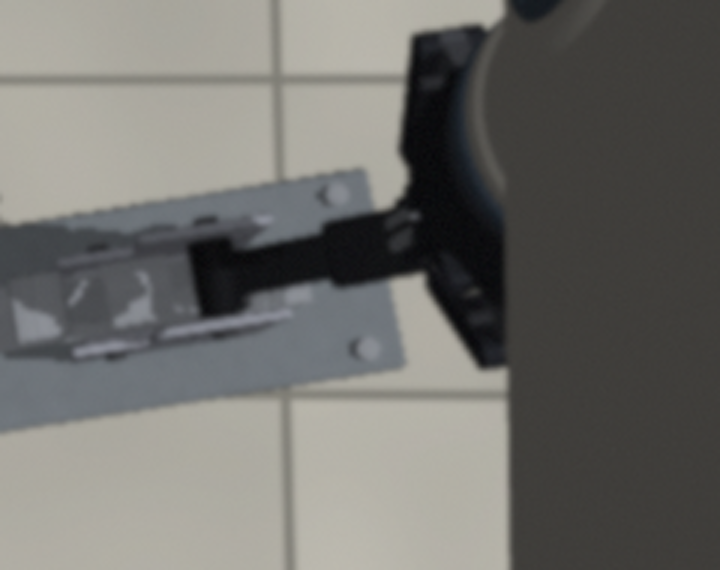

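The steel finger pads show at about (400,230). That matches the horizontal aim, with the visible tip slightly higher than the nominal TCP. I'll find contact by force.

```bash
python3 -m inch '[0,0,0.010,0, 0,0,0.018,0, 0,0,0.025,0, 0,0,0.025,0]'; python3 -m inch '[0,0,0.005,0, 0,0,0.010,0, 0,0,0.010,0]'
```

```text
time_s: 2.45
ee_pos: [0.5493, -0.1516, 0.125]
tool_rot: [0.652, 0.758, -0.0, -0.0]
ft_force: [0.1, -0.5, -0.3]
gripper_width: 0.002
time_s: 2.82
ee_pos: [0.5495, -0.1513, 0.115]
tool_rot: [0.652, 0.758, -0.0, -0.0]
ft_force: [0.4, -0.8, -0.1]
gripper_width: -0.003
```

```bash
python3 -m inch '[0,0,0.004,0, 0,0,0.004,0]'; python3 -m inch '[0,0,0.004,0, 0,0,0.004,0]'; python3 -m inch '[0,0,0.004,0, 0,0,0.004,0]';python3 -c "
from h import *
shift([.5498,-.1492,.128])
cv2.imwrite('pics/s2.png',cv2.resize(viewer.snapshot('side')[150:330,170:410],None,fx=3,fy=3,interpolation=2))"
```

```text
time_s: 3.08
ee_pos: [0.5496, -0.1513, 0.1112]
tool_rot: [0.652, 0.758, -0.0, -0.0]
ft_force: [-0.1, 0.7, 1.0]
gripper_width: -0.004
time_s: 3.32
ee_pos: [0.5498, -0.1513, 0.1073]
tool_rot: [0.652, 0.758, 0.0, -0.0]
ft_force: [-0.2, 0.9, -0.4]
gripper_width: 0.002
time_s: 3.58
ee_pos: [0.55, -0.1514, 0.1034]
tool_rot: [0.652, 0.758, 0.0, 0.0]
ft_force: [0.5, -0.3, 2.2]
gripper_width: 0.002
t 3.58 shift [ 0.0022  0.0002 -0.0246] spin -0.006 ee [ 0.55   -0.1514  0.1034] F [ 0.5 -0.3  2.2] q6 -0.42
```

View pics/s2.png

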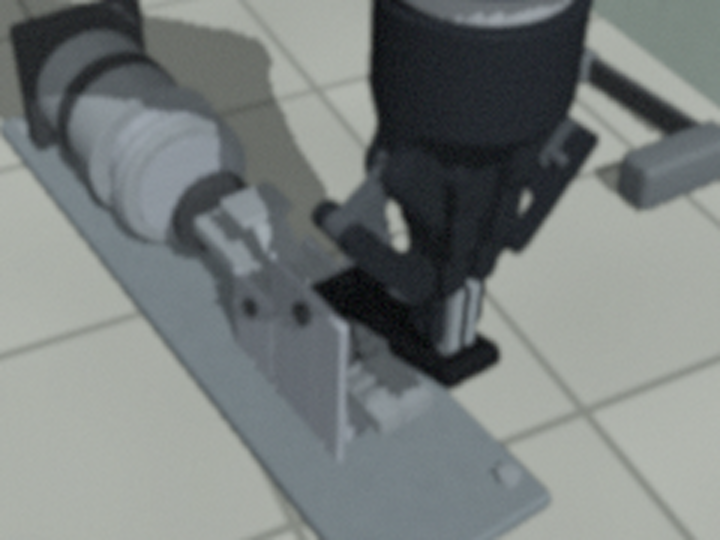

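Contact occurs at a reported z of about 0.105–0.107, so the real tip sits about 20 mm above the nominal TCP. The fingers are resting on the pad, slightly towards its free end. I lift, shift 4 mm inward and stroke, watching the force.

```bash
python3 -m inch '[0,0,-0.010,0, 0.004,0,-0.010,0, 0.004,0,0.006,0, 0.004,0,0.020,0, 0.004,0,0.034,0]'; python3 -m inch '[0,0,0.003,0, 0,0,0.003,0]';  python3 -m inch '[0,0,0.003,0, 0,0,0.003,0]'; python3 -m inch '[0,0,0.002,0, 0,0,0.002,0]'; python3 -c "
from h import *
cv2.imwrite('pics/s3.png',cv2.resize(viewer.snapshot('side')[150:330,170:410],None,fx=3,fy=3,interpolation=2))"
```

```text
time_s: 4.25
ee_pos: [0.5496, -0.1483, 0.0688]
tool_rot: [0.652, 0.759, -0.0, 0.001]
ft_force: [0.3, -2.9, 10.5]
gripper_width: -0.001
time_s: 4.5
ee_pos: [0.5494, -0.148, 0.0655]
tool_rot: [0.652, 0.758, -0.0, 0.0]
ft_force: [0.7, -4.3, 5.2]
gripper_width: 0.001
time_s: 4.75
ee_pos: [0.5494, -0.1477, 0.0627]
tool_rot: [0.652, 0.758, -0.0, 0.0]
ft_force: [0.1, -2.7, 7.6]
gripper_width: 0.001
time_s: 5.0
ee_pos: [0.5493, -0.1476, 0.0609]
tool_rot: [0.652, 0.758, 0.0, 0.0]
ft_force: [0.1, -0.1, 8.3]
gripper_width: 0.004
```

View pics/s3.png

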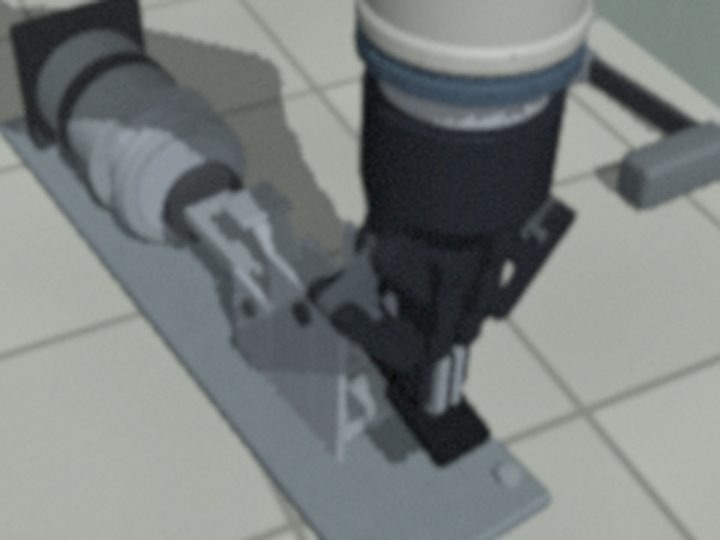

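The trigger is down and the jaw disc has moved towards the lid, to about (200,195). I'll push a touch deeper, then let it rise fully.

```bash
python3 -m inch '[0,0,0.002,0, 0,0,0.002,0]'; python3 -m inch '[0,0,-0.02,0, 0,0,-0.04,0, 0,0,-0.055,0, 0,0,-0.055,0, 0,0,-0.055,0]';  python3 -m inch '[0,0,0.015,0, 0,0,0.030,0, 0,0,0.043,0, 0,0,0.051,0,0,0,0.053,0]'; python3 -m inch '[0,0,0.001,0, 0,0,0.002,0]'; python3 -m inch '[0,0,-0.02,0, 0,0,-0.04,0, 0,0,-0.055,0, 0,0,-0.055,0, 0,0,-0.055,0]'; python3 -c "
from h import *
im=viewer.snapshot('side')[150:330,170:410];a=cv2.imread('pics/side0.png')[150:330,170:410]
o=np.hstack([a[:,:130],im[:,:]]);cv2.imwrite('pics/s4.png',cv2.resize(o,None,fx=2.1,fy=2.1,interpolation=2))"
```

```text
time_s: 5.3
ee_pos: [0.5493, -0.1473, 0.059]
tool_rot: [0.652, 0.758, 0.0, -0.0]
ft_force: [0.4, 1.5, 9.7]
gripper_width: -0.005
time_s: 5.92
ee_pos: [0.5486, -0.1473, 0.1135]
tool_rot: [0.652, 0.758, -0.0, -0.001]
ft_force: [-0.2, -0.1, 0.4]
gripper_width: 0.0
time_s: 6.55
ee_pos: [0.5493, -0.1476, 0.0605]
tool_rot: [0.652, 0.758, -0.0, -0.0]
ft_force: [-1.0, -0.2, 10.7]
gripper_width: 0.001
time_s: 6.8
ee_pos: [0.5492, -0.1474, 0.0589]
tool_rot: [0.652, 0.758, 0.0, -0.0]
ft_force: [-0.8, 0.0, 11.3]
gripper_width: 0.005
time_s: 7.42
ee_pos: [0.5486, -0.1473, 0.1135]
tool_rot: [0.652, 0.758, -0.0, -0.001]
ft_force: [0.6, 0.5, 0.3]
gripper_width: -0.002
```

View pics/s4.png

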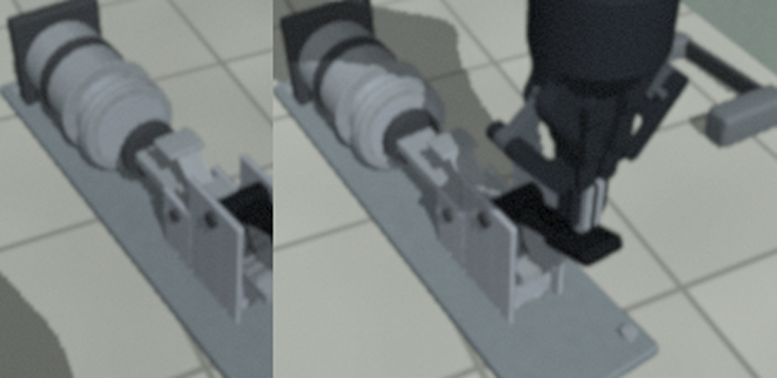

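The trigger sprang up and the jaw has reached the lid, visibly advanced from the start picture. Three more strokes follow; an extra one does no harm.

```bash
python3 -m inch '[0,0,0.015,0, 0,0,0.030,0, 0,0,0.043,0, 0,0,0.051,0,0,0,0.055,0]'; python3 -m inch '[0,0,0,0, 0,0,0,0]'; python3 -m inch '[0,0,-0.02,0, 0,0,-0.04,0, 0,0,-0.055,0, 0,0,-0.055,0, 0,0,-0.055,0]'; python3 -m inch '[0,0,0.015,0, 0,0,0.030,0, 0,0,0.043,0, 0,0,0.051,0,0,0,0.055,0]'; python3 -m inch '[0,0,0,0, 0,0,0,0]'; python3 -m inch '[0,0,-0.02,0, 0,0,-0.04,0, 0,0,-0.055,0, 0,0,-0.055,0, 0,0,-0.055,0]'; python3 -m inch '[0,0,0.015,0, 0,0,0.030,0, 0,0,0.043,0, 0,0,0.051,0,0,0,0.055,0]'; python3 -m inch '[0,0,0,0, 0,0,0,0]'; python3 -m inch '[0,0,-0.03,0, 0,0,-0.06,0, 0,0,-0.085,0, 0,0,-0.085,0, 0,0,-0.085,0]'; python3 -c "
from h import *
im=viewer.snapshot('side')[150:330,170:410];a=cv2.imread('pics/side0.png')[150:330,170:410]
t=viewer.snapshot('top')[190:300,120:400]; t0=cv2.imread('pics/top0.png')[190:300,120:290]
o=np.zeros((290,450,3),np.uint8);o[:180,:130]=a[:,:130];o[:180,130:370]=im;o[180:290,:280]=t;o[180:290,280:]=t0;cv2.imwrite('pics/s5.png',cv2.resize(o,None,fx=1.75,fy=1.75,interpolation=2))
shift([.5245,.0034,.130])"
```

```text
time_s: 8.1
ee_pos: [0.5495, -0.1475, 0.0592]
tool_rot: [0.652, 0.758, 0.0, 0.0]
ft_force: [-2.6, 1.1, 18.8]
gripper_width: 0.001
time_s: 8.35
ee_pos: [0.5494, -0.1475, 0.0593]
tool_rot: [0.652, 0.758, 0.0, 0.0]
ft_force: [-1.2, 0.1, 13.7]
gripper_width: 0.0
time_s: 8.98
ee_pos: [0.5486, -0.1473, 0.1136]
tool_rot: [0.652, 0.758, -0.0, -0.001]
ft_force: [0.7, 0.2, -0.3]
gripper_width: -0.003
time_s: 9.6
ee_pos: [0.5493, -0.1475, 0.059]
tool_rot: [0.652, 0.758, 0.0, -0.0]
ft_force: [-1.6, 0.3, 16.7]
gripper_width: 0.0
time_s: 9.85
ee_pos: [0.5493, -0.1474, 0.0592]
tool_rot: [0.652, 0.758, 0.0, -0.0]
ft_force: [-1.7, 0.4, 12.3]
gripper_width: -0.001
time_s: 10.48
ee_pos: [0.5486, -0.1473, 0.1135]
tool_rot: [0.652, 0.758, -0.0, -0.001]
ft_force: [-0.9, -0.6, -0.4]
gripper_width: -0.0
time_s: 11.1
ee_pos: [0.5491, -0.147, 0.059]
tool_rot: [0.652, 0.758, 0.0, -0.001]
ft_force: [-1.7, 1.8, 14.7]
gripper_width: -0.0
time_s: 11.35
ee_pos: [0.5491, -0.147, 0.0596]
tool_rot: [0.652, 0.758, 0.0, -0.0]
ft_force: [-0.8, 0.1, 9.9]
gripper_width: 0.001
time_s: 11.98
ee_pos: [0.5483, -0.147, 0.1432]
tool_rot: [0.652, 0.758, -0.0, -0.001]
ft_force: [-0.0, 0.2, 0.3]
gripper_width: 0.001
t 12.07 shift [ 0.1523 -0.0008  0.0132] spin -0.006 ee [ 0.5482 -0.1471  0.143 ] F [ 0.1 -0.3 -0.5] q6 -0.42
```

View pics/s5.png

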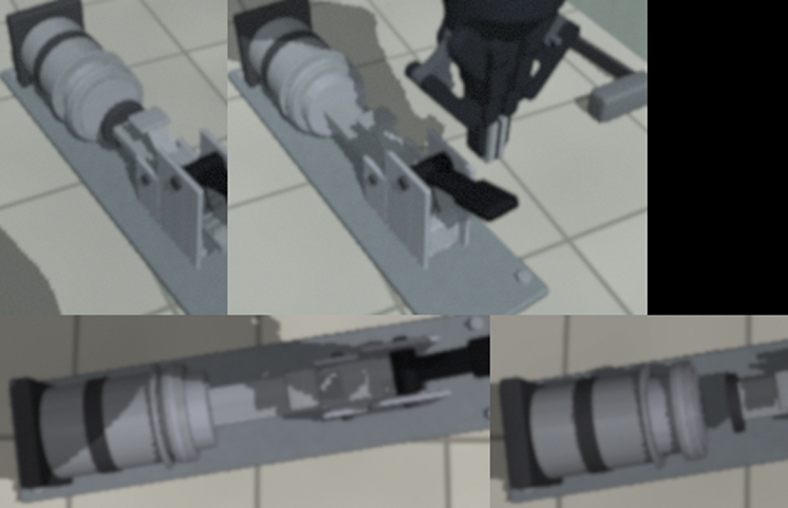

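The lid now sits against the shoulder ring, where there had been a wide gap. The fifth stroke's holding force fell back to the no-load level, so the jaw is on its last tooth, and the trigger is up. Next is the release pad.

```bash
python3 -m inch '[0.05,0,0,0, 0.10,0,0,0, 0.152,0,0,0, 0.152,-0.001,0.03,0, 0.152,-0.001,0.055,0]'; python3 -m inch '[0,0,0.004,0, 0,0,0.008,0,0,0,0.008,0]'; python3 -c "
from h import *
shift([.5245,.0034,.0755])
cv2.imwrite('pics/s6.png',cv2.resize(viewer.snapshot('side')[150:330,170:410],None,fx=3,fy=3,interpolation=2))"
```

```text
time_s: 12.7
ee_pos: [0.5244, 0.0036, 0.0879]
tool_rot: [0.651, 0.759, -0.0, -0.001]
ft_force: [-0.6, -0.4, -0.9]
gripper_width: -0.001
time_s: 13.08
ee_pos: [0.5257, 0.0025, 0.0818]
tool_rot: [0.652, 0.758, 0.0, 0.0]
ft_force: [0.7, -0.5, 1.5]
gripper_width: -0.0
t 13.07 shift [ 0.0011 -0.001   0.0063] spin -0.006 ee [0.5257 0.0025 0.0818] F [ 0.7 -0.5  1.5] q6 -0.15
```

View pics/s6.png

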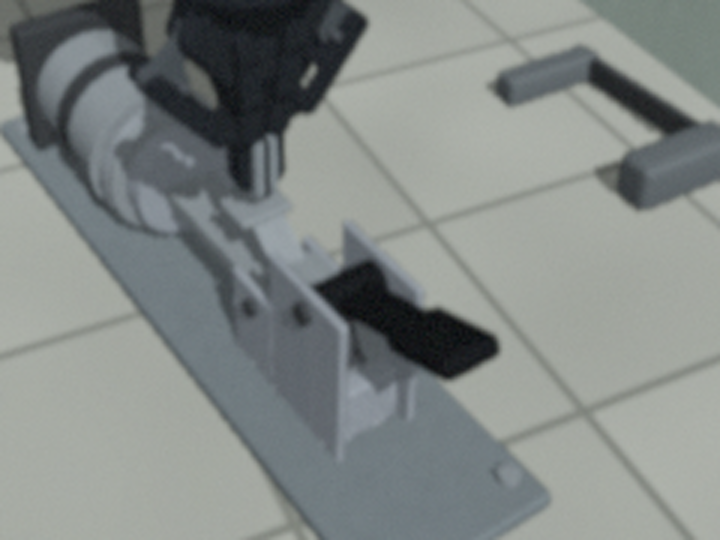

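The fingertips at (258,195) are right over the release pad, which spans x 218–290. I press down in small steps.

```bash
for i in 1; do python3 -m inch '[0.001,-0.001,0.004,0, 0.001,-0.001,0.007,0, 0.001,-0.001,0.007,0]'|grep -E 'pos|force'; done; python3 -m inch '[0,0,0.003,0, 0,0,0.003,0]'|grep -E 'pos|force'; python3 -m inch '[0,0,0.003,0, 0,0,0.003,0]'|grep -E 'pos|force';  python3 -c "
from h import *
print(nets.boxes_of('jaw','top'))
viewer.snapshot('top');print(nets.boxes_of('jaw','top'))
shift([.5245,.0034,.0655])
cv2.imwrite('pics/s7.png',cv2.resize(viewer.snapshot('side')[150:330,170:410],None,fx=3,fy=3,interpolation=2))"
```

```text
ee_pos: [0.524, 0.0035, 0.0743]
ft_force: [0.1, 0.1, 0.0]
ee_pos: [0.5243, 0.0035, 0.0714]
ft_force: [-0.3, 0.0, 0.7]
ee_pos: [0.5242, 0.0052, 0.0695]
ft_force: [-4.5, 9.3, 16.3]
[{'box': [239.3, 218.0, 108.1, 34.6], 'conf': 0.67}]
[{'box': [241.1, 251.9, 17.3, -0.3], 'conf': 0.6}]
t 14.15 shift [-0.0017  0.      0.0042] spin -0.006 ee [0.5242 0.005  0.0697] F [-5.4  8.9 17.4] q6 -0.15
```

View pics/s7.png

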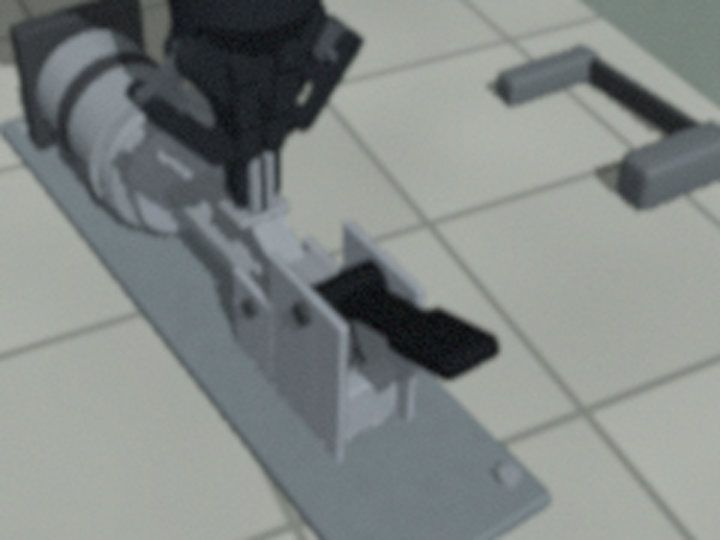

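The force jumped to 17 N with a +y push, more than the lever should need, and the jaw has not returned. I back off and check numerically whether the pad moved and what is being touched.

```bash
python3 -m inch '[0,0,-0.004,0, 0,0,-0.010,0]'|grep -E 'pos|force'
python3 - <<'E'
from h import *
im=viewer.snapshot('side');cv2.imwrite('pics/side8.png',im);print(nets.boxes_of('release_pad','side')[:2],nets.boxes_of('trigger_pad','side')[:1])
t=viewer.snapshot('top');cv2.imwrite('pics/top8.png',t)
shift([.5245,.0034,.0755])
# optical flow s6->s7 (3x crops)
a,b,c=[cv2.cvtColor(x,cv2.COLOR_BGR2GRAY) for x in (cv2.imread('pics/s6.png'),cv2.imread('pics/s7.png'),cv2.resize(im[150:330,170:410],None,fx=3,fy=3,interpolation=2))]
pts=np.float32([[290,203],[285,215],[225,210],[240,222],[268,228],[295,245],[235,275],[262,185],[345,240]]).reshape(-1,1,2)
for n,x in(("s7",b),("s8",c)):
    q,s,_=cv2.calcOpticalFlowPyrLK(a,x,pts,None,winSize=(17,17)); print(n,[(p[0].astype(int).tolist(),d[0].round(1).tolist()) for p,d in zip(pts,q-pts)])
# gripper edge: project tip footprint and pad at the s7 moment
P=lambda p:((proj('side',p)-[170,150])*3).round()
a2=np.array([-.156,.988]);b2=np.array([.988,.156])
for nm,cc,z,h in(("pad97",[.5245,.0034],.097,(.013,.016)),("tip92",[.5242,.005],.092,(.011,.0145))):
    for i in(-1,1):
        for j in(-1,1): print(nm,i,j,P([*(np.array(cc)+a2*i*h[0]+b2*j*h[1]),z]))
E
```

```text
ee_pos: [0.524, 0.0035, 0.0785]
ft_force: [0.8, 0.2, 0.2]
[] [{'box': [278.2, 235.6, 61.6, 42.5], 'conf': 0.57}]
t 14.65 shift [-0.      0.0002  0.003 ] spin -0.006 ee [0.5242 0.0034 0.0785] F [-1.1 -0.1 -0.6] q6 -0.15
s7 [([290, 203], [-1.399999976158142, -0.0]), ([285, 215], [-2.200000047683716, 1.2000000476837158]), ([225, 210], [-2.5999999046325684, -0.6000000238418579]), ([240, 222], [-1.7000000476837158, -0.10000000149011612]), ([268, 228], [-2.0999999046325684, -0.10000000149011612]), ([295, 245], [-0.5, -0.8999999761581421]), ([235, 275], [0.10000000149011612, 0.10000000149011612]), ([262, 185], [-3.5, 14.399999618530273]), ([345, 240], [-0.0, -0.10000000149011612])]
s8 [([290, 203], [0.20000000298023224, 0.4000000059604645]), ([285, 215], [0.20000000298023224, 0.20000000298023224]), ([225, 210], [-1.899999976158142, -2.200000047683716]), ([240, 222], [0.0, -0.0]), ([268, 228], [-0.20000000298023224, -0.30000001192092896]), ([295, 245], [-0.10000000149011612, -0.20000000298023224]), ([235, 275], [-0.0, 0.10000000149011612]), ([262, 185], [-3.299999952316284, 4.5]), ([345, 240], [0.0, -0.0])]
pad97 -1 -1 [242. 225.]
pad97 -1 1 [293. 203.]
pad97 1 -1 [218. 199.]
pad97 1 1 [268. 178.]
tip92 -1 -1 [242. 227.]
tip92 -1 1 [287. 208.]
tip92 1 -1 [221. 205.]
tip92 1 1 [266. 187.]
```

Run:
```python
from h import *
a=np.array([-.156,.988,0]);b=np.array([.988,.156,0]);L=np.array([.5245,.0034,0])
for nm,px in(("pivR",(250,308)),("pivT",(303,315)),("plateR_top",(238,270)),("plateR_bot",(235,330)),("plateT_top",(272,257))):
    u=170+px[0]/3;v=150+px[1]/3;o,d=ray('side',u,v)
    for lat in(-.018,-.022):
        t=(lat-(o-L)@b)/(d@b);p=o+t*d;print(nm,lat,"along",((p-L)@a).round(4),"z",p[2].round(4))
# montage at high zoom
s8=cv2.imread('pics/side8.png')[190:260,220:300];s0=cv2.imread('pics/side0.png')[190:260,220:300]
t8=cv2.imread('pics/top8.png')[205:265,230:330];t0=cv2.imread('pics/top0.png')[205:265,230:330]
```

```text
pivR -0.018 along -0.0206 z 0.0429
pivR -0.022 along -0.0277 z 0.051
pivT -0.018 along -0.0739 z 0.082
pivT -0.022 along -0.08 z 0.0893
plateR_top -0.018 along -0.0092 z 0.0626
plateR_top -0.022 along -0.0165 z 0.0703
plateR_bot -0.018 along -0.0018 z 0.0096
plateR_bot -0.022 along -0.0092 z 0.0183
plateT_top -0.018 along -0.0455 z 0.0995
plateT_top -0.022 along -0.0521 z 0.1065
```

The release lever's pivot is low, at z≈51 mm and 28 mm behind the pad. The pad therefore swings forward about 12 mm for 10 mm down, and friction under a straight push jams it. I'll follow its arc while pressing.

```bash
python3 -m inch '[0,0,0.004,0, 0,0,0.008,0, 0.002,0,0.0095,0, 0.0045,0,0.011,0]'|grep -E 'pos|force'; python3 -m inch '[0.002,0,0.0017,0, 0.004,0,0.0035,0, 0.004,0,0.0035,0]'|grep -E 'pos|force'; python3 -c "
from h import *
s6=cv2.imread('pics/s6.png');im=cv2.resize(viewer.snapshot('side')[150:330,170:410],None,fx=3,fy=3,interpolation=2);cv2.imwrite('pics/s9.png',im)
a,b=[cv2.cvtColor(x,cv2.COLOR_BGR2GRAY) for x in(s6,im)]
pts=np.float32([[290,203],[285,215],[240,222],[268,228],[295,245],[345,240]]).reshape(-1,1,2)
q,s,_=cv2.calcOpticalFlowPyrLK(a,b,pts,None,winSize=(17,17));print((q-pts)[:,0].round(1).tolist())
viewer.snapshot('top');print(nets.boxes_of('jaw','top'),nets.boxes_of('release_pad','top'))"
```

```text
ee_pos: [0.5234, 0.0082, 0.0674]
ft_force: [-0.8, 0.3, 2.9]
ee_pos: [0.5229, 0.0119, 0.0638]
ft_force: [0.6, -0.7, 2.0]
[[-7.900000095367432, 3.700000047683716], [-6.699999809265137, 3.5], [-5.599999904632568, 2.0999999046325684], [-1.5, 6.0], [-4.300000190734863, -2.299999952316284], [-0.0, -0.20000000298023224]]
[{'box': [258.6, 249.3, 10.4, 4.5], 'conf': 0.44}] []
```

Following the arc works: the lever moves at about 3 N. I continue to full depth and hold.

```bash
python3 -m inch '[0.0015,0,0.002,0, 0.003,0,0.0035,0, 0.003,0,0.0035,0]'|grep -E 'pos|force'; python3 -m inch '[0.001,0,0.0015,0, 0.001,0,0.0015,0,0.001,0,0.0015,0,0.001,0,0.0015,0]'|grep -E 'pos|force';  python3 -m inch '[0,0,0,0,0,0,0,0,0,0,0,0,0,0,0,0,0,0,0,0]' |grep -E 'pos|force'; python3 -c "
from h import *
s6=cv2.imread('pics/s6.png');im=cv2.resize(viewer.snapshot('side')[150:330,170:410],None,fx=3,fy=3,interpolation=2);cv2.imwrite('pics/s10.png',im)
a,b=[cv2.cvtColor(x,cv2.COLOR_BGR2GRAY) for x in(s6,im)]
pts=np.float32([[290,203],[285,215],[240,222],[268,228],[295,245],[345,240]]).reshape(-1,1,2)
q,s,_=cv2.calcOpticalFlowPyrLK(a,b,pts,None,winSize=(17,17));print((q-pts)[:,0].round(1).tolist())
t=viewer.snapshot('top');cv2.imwrite('pics/top10.png',t);print(nets.boxes_of('jaw','top'),nets.boxes_of('lid','top'),nets.boxes_of('jaw','side'))
d=cv2.absdiff(im,cv2.imread('pics/s9.png')).max(2); print('moved px in jaw/bar area',(d[150:240,130:240]>40).sum())
d=cv2.absdiff(t,cv2.imread('pics/top8.png')).max(2); ys,xs=np.where(d[215:270,200:300]>40);print(len(xs),xs.min()+200 if len(xs) else 0,xs.max()+200 if len(xs) else 0)"
```

```text
ee_pos: [0.5229, 0.0147, 0.061]
ft_force: [-2.1, -2.9, 9.9]
ee_pos: [0.5231, 0.015, 0.0605]
ft_force: [-5.5, -7.4, 21.5]
ee_pos: [0.523, 0.015, 0.0604]
ft_force: [-5.4, -7.0, 21.2]
[[-9.199999809265137, 4.900000095367432], [208.5, 148.0], [-7.0, 3.299999952316284], [205.8000030517578, 327.3999938964844], [-6.699999809265137, -5.0], [-0.10000000149011612, -0.20000000298023224]]
[{'box': [259.1, 252.0, 5.3, 3.8], 'conf': 0.48}] [{'box': [218.4, 254.7, 19.2, 18.5], 'conf': 0.45}] [{'box': [227.0, 209.6, 89.7, 85.9], 'conf': 0.63}]
moved px in jaw/bar area 0
857 211 299
```

The lever is at its lower stop (force rise at 10 mm depth) and has been held for over a second. I let go, retreat, and check with the last picture.

```bash
python3 -m inch '[-0.001,0,-0.002,0, -0.001,0,-0.002,0, -0.001,0,-0.002,0]'|grep -E 'pos|force'; python3 -m inch '[-0.002,0,-0.01,0, -0.002,0,-0.04,0, -0.002,0,-0.09,0, 0,-0.03,-0.11,0, 0,-0.08,-0.11,0]'|grep -E 'pos|force'; python3 -m inch '[0,-0.04,0,0, 0,-0.07,0,0, 0,-0.07,0,0, 0,-0.07,0,0, 0,-0.07,0,0]'|grep -E 'time|pos|force'
python3 - <<'E'
from h import *
s=viewer.snapshot('side');print(nets.boxes_of('jaw','side'),nets.boxes_of('release_pad','side'),nets.boxes_of('trigger_pad','side'))
t=viewer.snapshot('top');print(nets.boxes_of('jaw','top'),nets.boxes_of('lid','top'))
cv2.imwrite('pics/sE.png',s);cv2.imwrite('pics/tE.png',t)
s0=cv2.imread('pics/side0.png');t0=cv2.imread('pics/top0.png')
f=lambda x,r:cv2.resize(x,None,fx=r,fy=r,interpolation=2)
A=np.hstack([f(s0[150:300,175:345],2.3),f(s[150:300,175:345],2.3)]);B=np.hstack([f(t0[195:300,125:325],1.955),f(t[195:300,125:325],1.955)])
w=min(A.shape[1],B.shape[1]);cv2.imwrite('pics/final.png',np.vstack([A[:,:w],B[:,:w]]))
E
```

```text
ee_pos: [0.5228, 0.015, 0.0611]
ft_force: [-0.7, -1.6, 6.8]
ee_pos: [0.4445, 0.003, 0.1728]
ft_force: [-0.2, -0.5, 0.0]
time_s: 19.1
ee_pos: [0.3751, -0.0076, 0.1711]
ft_force: [0.3, -0.8, -1.1]
[{'box': [227.1, 207.7, 87.2, 86.3], 'conf': 0.84}] [{'box': [244.5, 211.6, 35.0, 33.2], 'conf': 0.64}] [{'box': [273.7, 235.0, 61.3, 45.1], 'conf': 0.66}, {'box': [205.0, 182.6, 45.8, 41.4], 'conf': 0.2}]
[{'box': [256.1, 216.5, 129.3, 40.7], 'conf': 0.68}] [{'box': [211.4, 217.7, 22.4, 55.1], 'conf': 0.84}]
```

View pics/final.png

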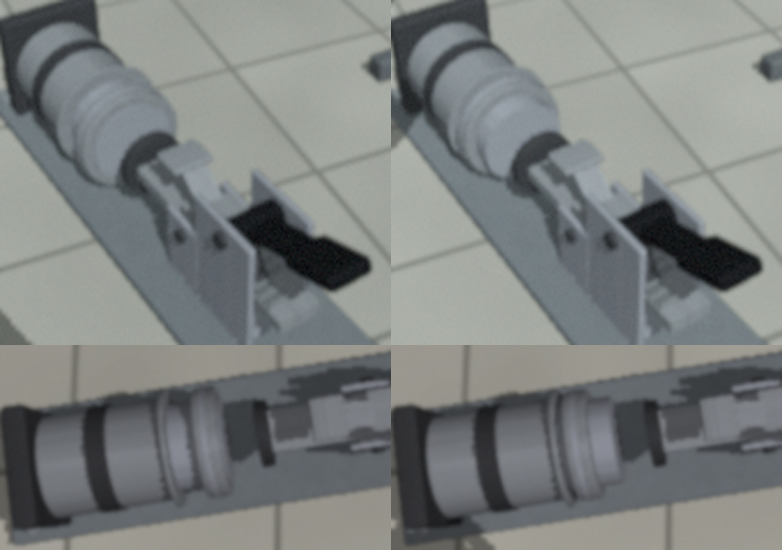

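The jaw disc is back at its starting pixel, (265) against (264), the trigger and release lever are up, and the lid has moved in. I'm out of views, so I measure the jaw and lid travel numerically.

Run:
```python
from h import *
I={n:cv2.cvtColor(cv2.imread(f'pics/{f}.png'),cv2.COLOR_BGR2GRAY) for n,f in(("start","top0"),("fwd","top8"),("end","tE"))}
a=np.array([-.156,.988]);b=np.array([.988,.156]);L=np.array([.5245,.0034])
S=np.arange(.02,.15,.003)
for lat,z in((0,.11),(.03,.09),(-.015,.07)):
    P=np.array([proj('top',[*(L+a*s+b*lat),z]) for s in S],np.float32)
    print(lat,z)
    print('  s mm',(S*1000).astype(int).tolist())
    for n in I: print(' ',n,cv2.remap(I[n],P[:,:1].copy(),P[:,1:].copy(),1).ravel().tolist())
# lid template shift start->end, with lateral patches away from the jaw/shadow
for n in("fwd","end"):
    for (x,y,w,h) in((222,216,22,20),(222,250,22,24)):
        r=cv2.matchTemplate(I[n][y-8:y+h+8,x-25:x+w+10],I["start"][y:y+h,x:x+w],cv2.TM_CCOEFF_NORMED);_,v,_,m=cv2.minMaxLoc(r);print(n,'lid shift',m[0]-25,m[1]-8,round(v,2))
```

```text
0 0.11
  s mm [20, 23, 26, 28, 32, 34, 37, 40, 44, 46, 49, 52, 55, 59, 61, 64, 67, 71, 73, 76, 79, 82, 85, 88, 91, 94, 97, 100, 103, 106, 109, 112, 115, 118, 121, 124, 127, 130, 133, 136, 139, 142, 145, 148]
  start [79, 78, 79, 79, 78, 78, 83, 110, 86, 51, 50, 50, 60, 62, 62, 61, 62, 61, 59, 90, 110, 118, 120, 127, 132, 121, 101, 84, 112, 132, 133, 133, 125, 109, 108, 81, 111, 118, 118, 117, 118, 118, 117, 119]
  fwd [85, 87, 86, 86, 85, 85, 86, 85, 86, 97, 109, 105, 107, 113, 114, 114, 114, 113, 112, 111, 110, 105, 81, 72, 104, 117, 117, 117, 117, 117, 117, 118, 117, 117, 116, 116, 117, 117, 127, 145, 146, 135, 131, 130]
  end [81, 81, 80, 80, 80, 81, 85, 113, 89, 53, 51, 52, 61, 64, 64, 64, 64, 62, 61, 94, 127, 136, 138, 137, 135, 121, 121, 122, 130, 135, 124, 103, 82, 98, 111, 84, 114, 121, 121, 120, 121, 121, 122, 122]
0.03 0.09
  s mm [20, 23, 26, 28, 32, 34, 37, 40, 44, 46, 49, 52, 55, 59, 61, 64, 67, 71, 73, 76, 79, 82, 85, 88, 91, 94, 97, 100, 103, 106, 109, 112, 115, 118, 121, 124, 127, 130, 133, 136, 139, 142, 145, 148]
  start [66, 69, 84, 98, 99, 101, 102, 102, 102, 101,
[... 817 characters left out ...]
 119, 118, 118, 105, 61, 45, 47, 69, 90, 77, 67, 63, 60, 61, 66, 90, 108, 116, 120, 121, 128, 124, 113, 87, 91, 123, 131, 131, 131, 123, 105, 106, 90, 113, 120, 120, 120, 120, 119]
  fwd [71, 73, 76, 76, 81, 104, 114, 120, 127, 128, 130, 134, 134, 133, 128, 111, 96, 89, 90, 87, 75, 86, 107, 94, 70, 64, 85, 114, 117, 117, 117, 117, 117, 117, 117, 117, 117, 117, 117, 117, 118, 117, 119, 132]
  end [118, 120, 122, 122, 121, 122, 121, 121, 108, 63, 47, 48, 71, 92, 80, 68, 64, 63, 63, 68, 93, 121, 135, 135, 135, 135, 128, 118, 123, 122, 131, 129, 119, 97, 80, 97, 108, 93, 116, 123, 123, 123, 123, 122]
fwd lid shift -12 3 0.4
fwd lid shift -13 8 0.27
end lid shift 1 3 0.79
end lid shift -10 3 0.73
```

The lid moved in about 15.5 mm, leaving roughly 3 mm. The 24 mm start gap between jaw and lid plus that 15.5 mm makes about 40 mm, so the jaw started at 0, reached the last tooth, and is now back at 0. I hand in.

```bash
python3 -c "
from h import *
o=env.get_obs();print(o['time_s'],o['ft_force'].round(1),job.finish_job())"
```

```text
the job is handed in; nothing more can be done
19.45 [-1.2 -0.4  0.7] None
```

I pumped the trigger five times, which pushed the lid home, then held the release lever down until the jaw sprang back, let go and retreated. The job was handed in at 19.4 s with the robot clear of everything; no verdict was reported.

**Last checks, all from the camera images:**
- **Lid:** it moved in about 15.5 mm and now stands out about 3 mm.
- **Jaw:** its disc is back at its starting pixel, within about 1 mm. That start was 0: the 24 mm gap from jaw to lid plus the 15.5 mm of lid travel makes the full 40 mm.
- **Trigger and release lever:** both are up.

**What disagreed with the description or went wrong:**
- **Fingertip height:** the fingertips touched things 20 to 26 mm lower in reported TCP height than the text implied, so I found contact by force.
- **Release lever:** my first straight-down push on it jammed at 17 N. The pad swings forward as it goes down, and following that arc took only 2 to 3 N. At the lever's lower stop the force rose to about 21 N, above the stated 3 to 5 N but below the limits you gave.
- **Trigger force:** one stroke briefly read 18.8 N, slightly above the stated 16 N.
- **Networks:** some of their jaw boxes were wrong while the arm hid the press, and I ignored those.

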